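# Seat the pressed sample in the analyser slide and send the slide home

## Task

The pressed sample in its steel ring has been set down on the open slide of the X-ray analyser, short of its pocket. Without picking it up, push it by the outside of its ring with the fingertips until it drops fully into the round pocket and lies flat, then push the slide home into the analyser as far as it goes. Never touch the red-brown pellet face, and leave the other things on the bench alone.

Things in the scene. Friction and masses are not known exactly. Their poses are not given: they have to be found in the camera images.
- sample: the sample: a steel ring, 40 mm outside diameter and 8 mm high (about 60 g), holding a red-brown pressed pellet; a loose disc. It starts lying flat on the slide's top face, on the knob side of the pocket. Origin: centre of its underside; z is up out of the pellet face.
- pellet: the red-brown pellet face fixed in the steel ring, 31 mm in diameter, its top 0.5 mm above the ring's upper edge; it must not be touched. The ring's upper edge around it is 4.5 mm wide and may be touched. Its frame is the same as that of the sample (origin at the centre of the sample's underside).
- pocket (a point): centre of the mouth of the round pocket in the slide, level with the slide's dark blue top face (50 mm above the bench). Pocket: 43 mm in diameter, 9.5 mm deep, light metal bottom; a seated sample lies 1 mm below the top face. The top face reaches 55 mm to each side of it and 117 mm towards the knob. x points the way the slide goes home (into the analyser), z up. Moves with the slide.
- pull (a point): centre of the flat outer end of the black pull knob, 24 mm in diameter, 30 mm above the bench, on the front flange of the slide; it stands 22 mm out of the flange. Flange: 132 mm wide, from 10 to 50 mm above the bench. x points the way the slide goes home. It moves with the slide.
- slide (a joint): how far the slide is out of the analyser, in m: 0 is home (the flange meets the analyser's front), about 0.15 to 0.17 at the start. It stays where it is left; about 3 N of sliding friction. The slot passes only 3 mm above the slide's top face, so a sample that is not seated jams there.
- analyser: the fixed white bench analyser, 280 mm wide and 360 mm deep. Origin: on the bench below the middle of its front face; x points into the machine, away from the slide's knob, y across, z up. Its nose above the slot is 88 mm high and 110 mm deep; behind that the housing is 205 mm high.
- mortar: bystander: white porcelain bowl, 84 mm across and 48 mm high, loose. Origin: centre of its underside.
- die: bystander: steel pellet die, 60 mm across its foot and 88 mm high, loose. Origin: centre of its underside.
- bottle: bystander: amber bottle with black cap, 48 mm across and 95 mm high, loose. Origin: centre of its underside.
- ring: bystander: empty steel sample ring, 40 mm across and 8 mm high, lying loose on the bench. Origin: centre of its underside.
Mind the look-alikes: they are no part of the job. What is shaped like the sample but green or orange is not meant.

How it is judged:
By the outcome, as a careful person would: the job done as asked, in the order asked, and still so for the second after the job is handed in, with the robot touching nothing.
It also fails if it takes over 54 s, if anything falls off the work surface, if the arm or the gripper's body presses on something with over 40 N, if the wrist force passes 120 N, or if a joint passes its speed limit or range.

## Robot

A 7-joint arm with a two-finger parallel gripper is mounted at the origin on the work surface. World frame = base frame: x ahead of the robot, y to its left, z up, the work surface at z = 0. Lengths are in m, angles in rad, forces in N, time in s.
With the tool pointing down it reaches from about 0.35 to 0.9 m from the base axis. Payload 8.1 kg.
Tool frame: the origin (TCP) lies at the very end of the fingers, on their centre line; the grasp point (between the pads) lies 19 mm behind it; x points along the fingers, y is the direction in which the jaws open and shut, and the axes are right-handed (so a half turn about x gives the same grasp; the last joint's range is limited). The gripper opens to 85 mm and grips with 20 to 120 N. Pads are 22 mm wide; open, the fingers measure 114 mm over their backs; the gripper's body (76 mm by 85 mm) begins 54 mm behind the grasp point. The pads swing forward as they close: fully open they stand 13 mm farther back than shut.
Start: joints at [-1.361, 0.434, 0.025, 1.573, -0.012, 1.134, -0.075], TCP at [0.192, 0.595, 0.231] pointing down, gripper open.
Joint ranges: [-2.62, 2.62], [-0.44, 2.09], [-1.27, 1.32], [0.08, 2.57], [-1.32, 4.46], [0.12, 2], [-2.74, 2.74]. Speed limits (rad/s): [2.22, 2.22, 3.01, 3.01, 3.14, 3.14, 3.14].

## Interface

Orientations are given as a unit quaternion [x, y, z, w].
In Python, from station import state, viewer, bot gives the robot as it stands.
- The arm moves only by the tool arm_command, never from a script. Its argument "moves" is a list of rows, each an object of numbers: "tx", "ty", "tz": the shift along the tool's x, y, z in units of 40 mm (1.0 is 40 mm); "spin": the turn about the tool's x in units of 6 degrees (1.0 is 6 degrees). In form: [{"tx": .., "ty": .., "tz": .., "spin": ..}, ...]. A call has 1 to 10 rows; each row shifts and turns the commanded pose from where the row before left it, along the tool's axes as they then stand; what a row does not reach is not made up. A row lasts 1/12 s, in which the tool goes at most 41.7 mm and 7.16 degrees, less where a joint would pass 70% of its speed; a pose out of reach is approached as far as the arm can. A call is refused whole if a number of a shift passes 1 or a number of a turn 1, either way. A call with a gripper value outside its range is refused whole. "grip" is the opening in per cent of the stroke, from 0 (shut) to 100 (fully open), set as the call begins (left out, the last holds). The fingers move at their own pace and stop on an object; the grip force is fixed at half the most. Time passes only in rows, so rows that do not move let the fingers close. It gives the time, the measured TCP pose, the force and the opening at its end, in the units of the state.
- state(): the state, without advancing time (a new reading comes with each control period).
- viewer.grab_frame(name): name is "scene" or "top"; returns a dict with "pixels" (480x640x3 uint8, red, green, blue), "fx", "fy", "cx", "cy" (pixels), "rvec" (rotation vector, rad) and "tvec" (3), from world to camera coordinates, as OpenCV has them. Camera axes: x right, y down, z forward; pixel columns grow to the right and rows downward; lengths in m; the calibration is good to about 2 mm. A picture is of the moment at which its call begins. There is no depth.
- bot.hand_in(): hands the job in, once; it reports no verdict.
The state is a dict: "time": time; "qpos": joint angles; "joint_vel": joint speeds; "tau": joint torques, N m; "ee_pos": TCP position; "eef_rot": TCP orientation; "force": force on the tool from outside, world axes, zero at the start; "torque": the same for the moment, N m; "width": finger opening in m.
Only numpy, scipy, OpenCV 4.12 (cv2) and the standard library are available. Lean on these libraries where they do the work, as an engineer would, in place of code of your own. Each camera call takes 0.05 s, during which the arm holds its last target. There are 200 camera calls.

## Working session

There is one attempt and no reset: what is moved stays moved. The work goes in short steps, Python scripts to look and compute and a tool call to move; the robot and the scene stay as the last step left them, time stands still between calls to the robot, and variables do not carry over. Pictures are saved under pics/ and viewed, about 8 in all and at most 12, crops included, and the job is handed in when it is done.

Besides the shell and the picture viewer there is one more tool, called after "Request:" by a JSON object that holds its "name" and its "arguments", one argument or row to a line. arm_command: Moves the arm, as the interface text tells. Its arguments: {"type":"object","properties":{"moves":{"type":"array","items":{"type":"object","properties":{"tx":{"type":"number"},"ty":{"type":"number"},"tz":{"type":"number"},"spin":{"type":"number"}}}},"grip":{"type":"number"}},"required":["moves"]}

```bash
mkdir -p pics; cat > h.py <<'E'
import numpy as np, cv2
from station import state, viewer, bot
def grab(n,save=None):
    f=viewer.grab_frame(n)
    if save: cv2.imwrite(save,f["pixels"][:,:,::-1])
    return f
def cam(f):
    R=cv2.Rodrigues(np.array(f["rvec"],float))[0]; t=np.array(f["tvec"],float).ravel(); return R,t
def ray(f,u,v,z):
    R,t=cam(f); d=R.T@np.array([(u-f["cx"])/f["fx"],(v-f["cy"])/f["fy"],1]); c=-R.T@t
    return c+d*(z-c[2])/d[2]
def proj(f,p):
    R,t=cam(f); q=R@np.array(p,float)+t; return np.array([f["fx"]*q[0]/q[2]+f["cx"],f["fy"]*q[1]/q[2]+f["cy"]])
def tri(fs,uvs):
    A=[]
    for f,(u,v) in zip(fs,uvs):
        R,t=cam(f);P=np.array([[f["fx"],0,f["cx"]],[0,f["fy"],f["cy"]],[0,0,1]])@np.c_[R,t];A+=[u*P[2]-P[0],v*P[2]-P[1]]
    x=np.linalg.svd(np.array(A))[2][-1];return x[:3]/x[3]
E
python3 - <<'E'
from h import *
a=grab("scene","pics/s0.png");b=grab("top","pics/t0.png")
for f in(a,b):
    R,t=cam(f);print(-R.T@t,R[2],f["fx"])
s=state();print(s["time"],s["ee_pos"],s["eef_rot"],s["width"])
E
```

```text
[0.89095263 0.26752781 0.66344266] [-0.36666945 -0.45449303 -0.81178174] 510.42627766148615
[ 0.53329183 -0.06491374  0.95972592] [ 0.09710252  0.00557989 -0.99525874] 507.79759051029214
0.1 [0.19222281 0.5942159  0.23061612] [ 0.10965345  0.69850767 -0.11066382  0.69843874] 0.08537832023677587
```

View pics/s0.png

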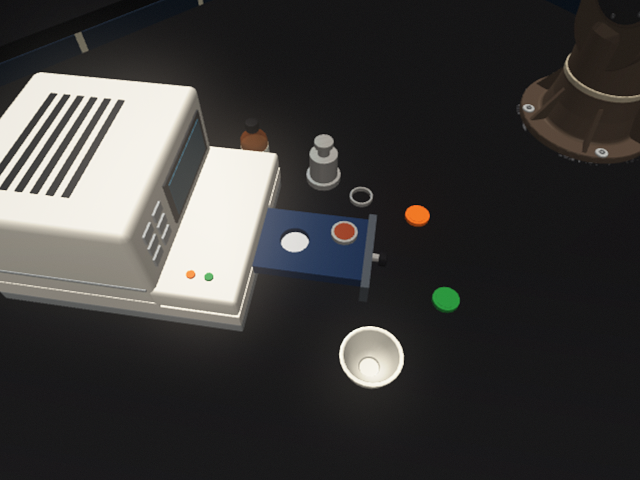

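View pics/t0.png

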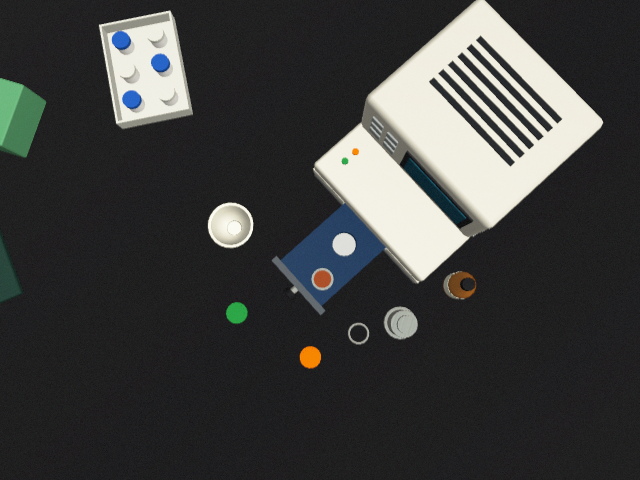

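The pictures show the slide (blue) with the pocket at top (344,244) / scene (295,242). The candidates for the sample are red-brown in a ring (322,279), green (237,313), orange (310,357) and an empty ring (359,333), all in top. Only the red-brown one has a ring and pellet and lies on the slide. I'll measure it and confirm it in a crop.

```bash
cat >> h.py <<'E'
ROI={"scene":(235,195,395,305),"top":(265,195,395,320)}
def blobs(f,n):
    im=np.ascontiguousarray(f["pixels"]);hsv=cv2.cvtColor(im,cv2.COLOR_RGB2HSV);x0,y0,x1,y1=ROI[n]
    H,S,V=[hsv[:,:,i].astype(int) for i in range(3)];m0=np.zeros(H.shape,bool);m0[y0:y1,x0:x1]=1
    M={"pellet":((H<14)|(H>172))&(S>120)&(V>70),"white":(S<40)&(V>170),"blue":(H>95)&(H<125)&(S>110)&(V>50)}
    o={}
    for k,m in M.items():
        c,_=cv2.findContours((m&m0).astype(np.uint8),cv2.RETR_EXTERNAL,cv2.CHAIN_APPROX_NONE)
        o[k]=sorted(c,key=cv2.contourArea)[::-1]
    return o
E
python3 - <<'E'
from h import *
fs={n:grab(n) for n in("scene","top")}
B={n:blobs(f,n) for n,f in fs.items()}
for n in B:
    for k in B[n]:
        for c in B[n][k][:3]:
            if cv2.contourArea(c)>30: print(n,k,cv2.contourArea(c),cv2.fitEllipse(c),cv2.boundingRect(c))
f=fs["top"];pe=[cv2.fitEllipse(B[n]["pellet"][0])[0] for n in("scene","top")]
print("pellet tri",tri([fs["scene"],fs["top"]],pe),"planes",[ray(fs[n],*p,.0585) for n,p in zip(("scene","top"),pe)])
# edge lines of slide top face
for n in fs:
    c=B[n]["blue"][0];h=cv2.convexHull(c);q=cv2.approxPolyDP(h,5,True)[:,0];print(n,q.tolist());print([ray(fs[n],*p,.05).round(4).tolist() for p in q])
c1=cv2.resize(fs["scene"]["pixels"][190:310,240:400],None,fx=4,fy=4,interpolation=cv2.INTER_CUBIC)
c2=cv2.resize(fs["top"]["pixels"][190:325,260:400],None,fx=4,fy=4,interpolation=cv2.INTER_CUBIC)
cv2.imwrite("pics/c1.png",np.hstack([cv2.resize(c1,(400,300)),cv2.resize(c2,(400,386))[:300]])[:,:,::-1])
E
```

```text
scene pellet 228.0 ((343.9222412109375, 230.89013671875), (15.461077690124512, 18.971445083618164), 94.50608825683594) (334, 223, 20, 17)
scene white 1613.0 ((246.55133056640625, 220.00836181640625), (24.43124008178711, 133.8485870361328), 8.266385078430176) (235, 195, 31, 108)
scene white 388.0 ((294.4042663574219, 241.6383819580078), (18.93374252319336, 26.302947998046875), 84.85931396484375) (281, 232, 28, 20)
scene white 36.0 ((246.771728515625, 284.9776916503906), (1.8481974601745605, 37.924034118652344), 15.262552261352539) (241, 267, 12, 38)
scene blue 3894.0 ((329.6635437011719, 246.471435546875), (70.4295654296875, 83.22711944580078), 85.16341400146484) (285, 213, 83, 68)
top pellet 201.0 ((321.97943115234375, 278.53515625), (15.614130020141602, 16.474605560302734), 85.16272735595703) (314, 271, 17, 16)
top white 1446.5 ((376.71710205078125, 213.42388916015625), (38.829402923583984, 69.02377319335938), 140.0143585205078) (342, 195, 53, 57)
top white 374.0 ((343.6231994628906, 243.90216064453125), (21.612548828125, 22.134477615356445), 99.83709716796875) (333, 233, 23, 23)
top white 324.5 ((321.9857177734375, 278.63641357421875), (20.162385940551758, 20.61566925048828), 109.07718658447266) (312, 268, 21, 22)
top blue 5170.0 ((332.3982849121094, 254.06382751464844), (70.29110717773438, 103.7453842163086), 48.37039566040039) (281, 204, 104, 102)
pellet tri [ 0.57133545 -0.05849015  0.06123527] planes [array([ 0.56965102, -0.05971695,  0.0585    ]), array([ 0.57169135, -0.05872246,  0.0585    ])]
scene [[300, 213], [367, 219], [360, 280], [285, 269]]
[[0.5944, -0.1337, 0.05], [0.5229, -0.0588, 0.05], [0.605, 0.015, 0.05], [0.675, -0.0669, 0.05]]
top [[345, 204], [384, 247], [321, 305], [281, 259]]
[[0.7071, -0.1012, 0.05], [0.6281, -0.1706, 0.05], [0.5249, -0.0567, 0.05], [0.6076, 0.0148, 0.05]]
```

View pics/c1.png

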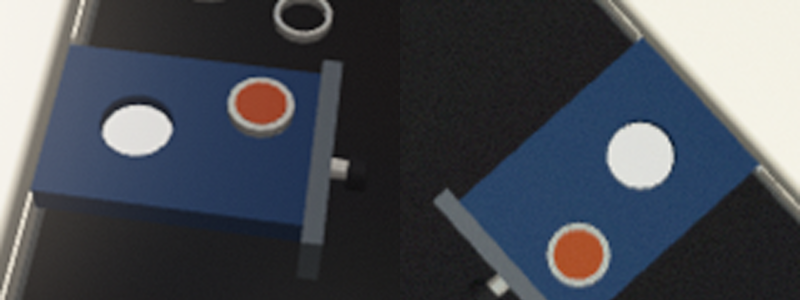

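The enlarged crop confirms the red-brown pellet in its steel ring (crop (260,103) and (578,254)) on the slide, off to one side of the pocket. Next I'll get the frames and the move geometry.

```bash
python3 - <<'E'
from h import *
from scipy.spatial.transform import Rotation as Ro
fs={n:grab(n) for n in("scene","top")};B={n:blobs(f,n) for n,f in fs.items()}
ps={n:ray(fs[n],*cv2.fitEllipse(B[n]["pellet"][0])[0],.0585) for n in fs}
pk={}
for n in fs:
    c=B[n]["white"][1];pk[n]=ray(fs[n],*cv2.fitEllipse(c)[0],.0455 if n=="top" else .0455)
print("sample",ps,"\npocket",pk, "tri pocket",tri([fs["scene"],fs["top"]],[cv2.fitEllipse(B[n]["white"][1])[0] for n in("scene","top")]))
# slide axes: fit side lines in top from blue contour
f=fs["top"];c=B["top"]["blue"][0][:,0];w=np.array([ray(f,*p,.05)[:2] for p in c])
q=[(.7071,-.1012),(.6281,-.1706),(.5249,-.0567),(.6076,.0148)]
for i in range(4):
    a,b=np.array(q[i]),np.array(q[(i+1)%4]);d=b-a;L=np.linalg.norm(d);d/=L;nn=np.array([-d[1],d[0]])
    s=(w-a)@d;e=(w-a)@nn;k=(abs(e)<.005)&(s>.01)&(s<L-.01)
    vx,vy,x,y=cv2.fitLine(w[k].astype(np.float32),cv2.DIST_HUBER,0,.01,.01).ravel();print(i,L,k.sum(),np.degrees(np.arctan2(vy,vx)),x,y)
s=state();R=Ro.from_quat(s["eef_rot"]).as_matrix();print(s["ee_pos"],"\n",R.round(3))
E
```

```text
sample {'scene': array([ 0.56960733, -0.05967152,  0.0585    ]), 'top': array([ 0.57169135, -0.05872246,  0.0585    ])} 
pocket {'scene': array([ 0.63293033, -0.09894894,  0.0455    ]), 'top': array([ 0.63464326, -0.09815551,  0.0455    ])} tri pocket [ 0.63413122 -0.0978319   0.04781725]
0 0.10515398233067541 35 41.487007 0.66455054 -0.13921624
1 0.15369921925631239 55 -48.312122 0.5758177 -0.11430466
2 0.10932309911450554 37 41.636635 0.5661145 -0.020561656
3 0.1528275171557792 61 -48.292656 0.6576186 -0.04196095
[0.19229173 0.59452291 0.23104813] 
 [[-0.     0.308  0.951]
 [-0.     0.951 -0.308]
 [-1.    -0.001  0.   ]]
```

Measured: the slide axis is at -48.3°, the width is 109 mm (given as 110), and the pocket is on the midline. The sample is 71 mm short of the pocket and 22 mm off to the side. I'll push straight along -31.7° with the fingers partly open as a cradle.

Request:
{"name": "arm_command", "arguments": {
  "moves": [
    {"spin":1},
    {"spin":1},
    {"spin":0.3},
    {"ty":-0.48,"tz":0.83},
    {"ty":-0.48,"tz":0.83},
    {"ty":-0.48,"tz":0.83},
    {"ty":-0.48,"tz":0.83},
    {"ty":-0.48,"tz":0.83},
    {"ty":-0.48,"tz":0.83},
    {"ty":-0.48,"tz":0.83}
  ],
  "grip": 30
}}

```text
schema error: expected keys tx, ty, tz, spin
```

Request:
{"name": "arm_command", "arguments": {
  "moves": [
    {"ty":-0.48,"tz":0.83},
    {"ty":-0.48,"tz":0.83},
    {"ty":-0.48,"tz":0.83},
    {"ty":-0.48,"tz":0.83},
    {"ty":-0.48,"tz":0.83},
    {"ty":-0.48,"tz":0.83},
    {"ty":-0.48,"tz":0.83},
    {"ty":-0.48,"tz":0.83},
    {},
    {}
  ]
}}

```text
schema error: expected keys tx, ty, tz, spin
```

```bash
cat >> h.py <<'E'
from scipy.spatial.transform import Rotation as Ro
def to(x,y,z):
    s=state();R=Ro.from_quat(s["eef_rot"]).as_matrix();e=np.array(s["ee_pos"])
    print("t",round(s["time"],2),"ee",e.round(4),"F",np.round(s["force"],2),"w",round(s["width"],4),"tool-z deg",np.degrees(np.arctan2(R[1,2],R[0,2])).round(2),"down",R[:,0].round(3))
    print("units tx ty tz",(R.T@(np.array([x,y,z])-e)/.04).round(3))
E
python3 -c "
from h import *
to(.5324,-.0356,.09)"
```

```text
t 0.3 ee [0.1923 0.5945 0.231 ] F [-0.02 -0.16 -0.23] w 0.0854 tool-z deg -17.93 down [-0. -0. -1.]
units tx ty tz [  3.533 -12.369  12.939]
```

All four keys are needed in every row.

Request:
{"name": "arm_command", "arguments": {
  "moves": [
    {"tx":0,"ty":0,"tz":0,"spin":1},
    {"tx":0,"ty":0,"tz":0,"spin":1},
    {"tx":0,"ty":0,"tz":0,"spin":0.3},
    {"tx":0,"ty":-0.48,"tz":0.83,"spin":0},
    {"tx":0,"ty":-0.48,"tz":0.83,"spin":0},
    {"tx":0,"ty":-0.48,"tz":0.83,"spin":0},
    {"tx":0,"ty":-0.48,"tz":0.83,"spin":0},
    {"tx":0,"ty":-0.48,"tz":0.83,"spin":0},
    {"tx":0,"ty":-0.48,"tz":0.83,"spin":0},
    {"tx":0,"ty":-0.48,"tz":0.83,"spin":0}
  ],
  "grip": 30
}}

```text
time: 1.13
ee_pos: [0.3199, 0.3564, 0.2314]
eef_rot: [0.193, 0.68, -0.193, 0.68]
force: [1.7, 0.0, 0.3]
width: 0.0256
```

Request:
{"name": "arm_command", "arguments": {
  "moves": [
    {"tx":0,"ty":-0.48,"tz":0.83,"spin":0},
    {"tx":0,"ty":-0.48,"tz":0.83,"spin":0},
    {"tx":0,"ty":-0.48,"tz":0.83,"spin":0},
    {"tx":0,"ty":-0.48,"tz":0.83,"spin":0},
    {"tx":0,"ty":-0.48,"tz":0.83,"spin":0},
    {"tx":0,"ty":-0.48,"tz":0.83,"spin":0},
    {"tx":0,"ty":-0.48,"tz":0.83,"spin":0},
    {"tx":0,"ty":-0.48,"tz":0.83,"spin":0},
    {"tx":0,"ty":0,"tz":0,"spin":0},
    {"tx":0,"ty":0,"tz":0,"spin":0}
  ]
}}

```text
time: 1.97
ee_pos: [0.4652, 0.0856, 0.2314]
eef_rot: [0.195, 0.679, -0.195, 0.68]
force: [-0.4, 0.6, 0.5]
width: 0.026
```

```bash
python3 -c "
from h import *
to(.5324,-.0356,.09)"
```

```text
t 1.97 ee [0.4652 0.0856 0.2314] F [-0.36  0.64  0.5 ] w 0.026 tool-z deg -32.02 down [ 0.001 -0.    -1.   ]
units tx ty tz [ 3.538 -1.679  3.028]
```

Request:
{"name": "arm_command", "arguments": {
  "moves": [
    {"tx":0,"ty":-0.42,"tz":0.76,"spin":0},
    {"tx":0,"ty":-0.42,"tz":0.76,"spin":0},
    {"tx":0,"ty":-0.42,"tz":0.76,"spin":0},
    {"tx":0,"ty":-0.42,"tz":0.75,"spin":0},
    {"tx":0.9,"ty":0,"tz":0,"spin":0},
    {"tx":0.9,"ty":0,"tz":0,"spin":0},
    {"tx":0.9,"ty":0,"tz":0,"spin":0},
    {"tx":0.8,"ty":0,"tz":0,"spin":0},
    {"tx":0,"ty":0,"tz":0,"spin":0},
    {"tx":0,"ty":0,"tz":0,"spin":0}
  ]
}}

```text
time: 2.8
ee_pos: [0.5311, -0.0318, 0.0906]
eef_rot: [0.193, 0.682, -0.193, 0.679]
force: [0.7, -0.3, -0.0]
width: 0.0259
```

```bash
python3 - <<'E'
from h import *
to(.5324,-.0356,.056)
f=grab("scene");t=grab("top")
a=cv2.resize(f["pixels"][150:310,260:430],(400,376));b=cv2.resize(t["pixels"][190:340,250:410],(400,375))
cv2.imwrite("pics/a1.png",np.hstack([a[:375],b])[:,:,::-1])
E
```

```text
t 2.8 ee [ 0.5311 -0.0318  0.0906] F [ 0.69 -0.33 -0.01] w 0.0259 tool-z deg -31.65 down [-0.004  0.    -1.   ]
units tx ty tz [ 0.864 -0.061  0.08 ]
```

View pics/a1.png

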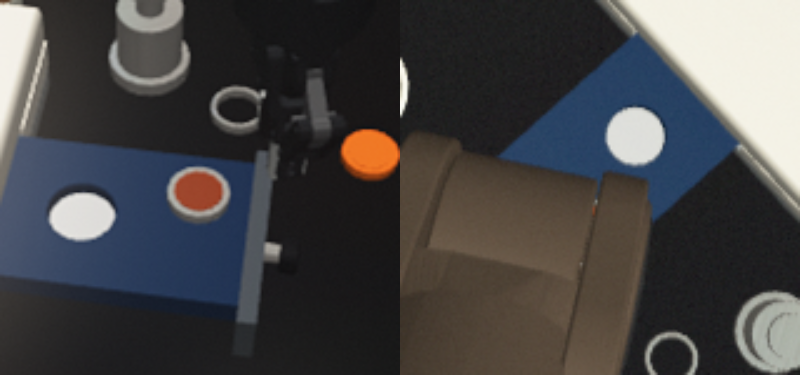

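The fingers stand behind the ring on the knob side, at crop (290,170). The top view is blocked by the wrist. I'll go down to about 56 mm, then probe.

Request:
{"name": "arm_command", "arguments": {
  "moves": [
    {"tx":0.43,"ty":-0.06,"tz":0,"spin":0},
    {"tx":0.4,"ty":0,"tz":0,"spin":0},
    {"tx":0,"ty":0,"tz":0,"spin":0},
    {"tx":0,"ty":0,"tz":0,"spin":0},
    {"tx":0,"ty":0,"tz":0,"spin":0}
  ]
}}

```text
time: 3.32
ee_pos: [0.5322, -0.0349, 0.06]
eef_rot: [0.194, 0.679, -0.193, 0.681]
force: [0.7, 0.2, 0.1]
width: 0.0257
```

Request:
{"name": "arm_command", "arguments": {
  "moves": [
    {"tx":0.04,"ty":0,"tz":0,"spin":0},
    {"tx":0.04,"ty":0,"tz":0,"spin":0},
    {"tx":0,"ty":0,"tz":0,"spin":0},
    {"tx":0,"ty":0,"tz":0,"spin":0}
  ]
}}

```text
time: 3.65
ee_pos: [0.5311, -0.0351, 0.0552]
eef_rot: [0.193, 0.68, -0.193, 0.68]
force: [0.7, -0.8, 1.0]
width: 0.0255
```

```bash
python3 - <<'E'
from h import *
to(.5324,-.0356,.0525)
f=grab("scene")
cv2.imwrite("pics/a2.png",cv2.resize(f["pixels"][190:290,290:410],(720,600),interpolation=cv2.INTER_CUBIC)[:,:,::-1])
E
```

```text
t 3.65 ee [ 0.5311 -0.0351  0.0552] F [ 0.68 -0.81  1.01] w 0.0255 tool-z deg -31.73 down [ 0.  0. -1.]
units tx ty tz [0.067 0.006 0.034]
```

View pics/a2.png

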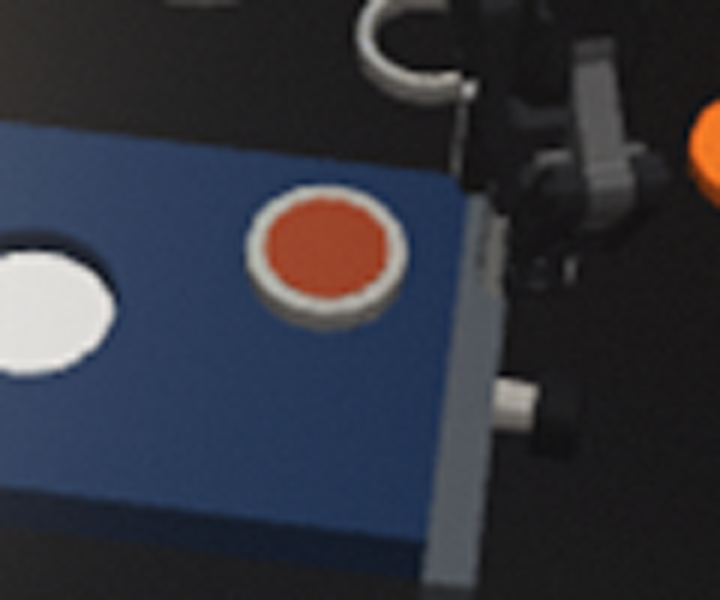

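The two fingertips stand at crop (490,240) and (465,130), either side of the push line behind the ring. I'll probe downwards.

Request:
{"name": "arm_command", "arguments": {
  "moves": [
    {"tx":0.035,"ty":0,"tz":0,"spin":0},
    {"tx":0,"ty":0,"tz":0,"spin":0},
    {"tx":0,"ty":0,"tz":0,"spin":0}
  ]
}}

```text
time: 3.95
ee_pos: [0.5309, -0.0351, 0.0534]
eef_rot: [0.193, 0.68, -0.193, 0.68]
force: [1.1, -0.4, -0.3]
width: 0.0256
```

Request:
{"name": "arm_command", "arguments": {
  "moves": [
    {"tx":0.035,"ty":0,"tz":0,"spin":0},
    {"tx":0,"ty":0,"tz":0,"spin":0},
    {"tx":0,"ty":0,"tz":0,"spin":0}
  ]
}}

```text
time: 4.2
ee_pos: [0.5309, -0.0351, 0.052]
eef_rot: [0.193, 0.68, -0.193, 0.68]
force: [0.7, -0.0, 0.3]
width: 0.0256
```

Request:
{"name": "arm_command", "arguments": {
  "moves": [
    {"tx":0.035,"ty":0,"tz":0,"spin":0},
    {"tx":0,"ty":0,"tz":0,"spin":0},
    {"tx":0,"ty":0,"tz":0,"spin":0}
  ]
}}

```text
time: 4.45
ee_pos: [0.5309, -0.0351, 0.0506]
eef_rot: [0.193, 0.68, -0.193, 0.68]
force: [0.3, 0.9, -0.8]
width: 0.0256
```

Request:
{"name": "arm_command", "arguments": {
  "moves": [
    {"tx":0.03,"ty":0,"tz":0,"spin":0},
    {"tx":0,"ty":0,"tz":0,"spin":0},
    {"tx":0,"ty":0,"tz":0,"spin":0}
  ]
}}

```text
time: 4.7
ee_pos: [0.5312, -0.0352, 0.0499]
eef_rot: [0.193, 0.68, -0.193, 0.68]
force: [-1.6, -0.5, 6.7]
width: 0.0256
```

Request:
{"name": "arm_command", "arguments": {
  "moves": [
    {"tx":0.03,"ty":0,"tz":0,"spin":0},
    {"tx":0,"ty":0,"tz":0,"spin":0},
    {"tx":0,"ty":0,"tz":0,"spin":0}
  ]
}}

```text
time: 4.95
ee_pos: [0.5318, -0.0358, 0.0498]
eef_rot: [0.194, 0.679, -0.193, 0.681]
force: [-4.7, -1.6, 19.0]
width: 0.0257
```

Contact at TCP z = 50 mm, which is the slide face, so the height checks out. I'll raise to about 52.5 mm and close in on the ring.

Request:
{"name": "arm_command", "arguments": {
  "moves": [
    {"tx":-0.115,"ty":0,"tz":0,"spin":0},
    {"tx":0,"ty":0,"tz":0,"spin":0},
    {"tx":0,"ty":0,"tz":0.15,"spin":0},
    {"tx":0,"ty":0,"tz":0.15,"spin":0},
    {"tx":0,"ty":0,"tz":0.1,"spin":0},
    {"tx":0,"ty":0,"tz":0.1,"spin":0},
    {"tx":0,"ty":0,"tz":0.1,"spin":0},
    {"tx":0,"ty":0,"tz":0,"spin":0},
    {"tx":0,"ty":0,"tz":0,"spin":0}
  ]
}}

```text
time: 5.7
ee_pos: [0.5515, -0.048, 0.0527]
eef_rot: [0.193, 0.68, -0.193, 0.68]
force: [-0.2, 0.2, 0.2]
width: 0.0257
```

```bash
cat >> h.py <<'E'
def look(save):
    f=grab("scene");B=blobs(f,"scene")
    c=B["pellet"][0];e=cv2.fitEllipse(c);p=ray(f,*e[0],.0585)+[.001,.0005,0]
    print("pellet",cv2.contourArea(c),np.round(e[0],1),p.round(4),"to pocket",(np.array([.634,-.0983])-p[:2]).round(4))
    cv2.imwrite(save,cv2.resize(f["pixels"][190:290,265:385],(720,600),interpolation=cv2.INTER_CUBIC)[:,:,::-1])
E
python3 - <<'E'
from h import *
to(.634-.851*.0264,-.0983+.5255*.0264,.0525)
look("pics/a3.png")
E
```

```text
t 5.7 ee [ 0.5515 -0.048   0.0527] F [-0.19  0.21  0.24] w 0.0257 tool-z deg -31.75 down [-0. -0. -1.]
units tx ty tz [0.005 0.015 1.757]
pellet 227.5 [340.7 230.9] [ 0.5743 -0.0623  0.0585] to pocket [ 0.0597 -0.036 ]
```

View pics/a3.png

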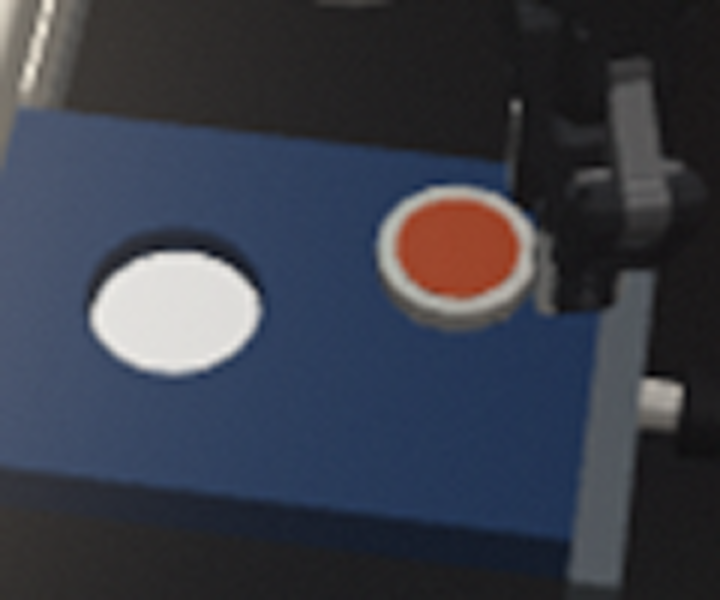

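The ring, at crop (455,250), sits centred in the cradle between both fingertips. The contact distance is 26.9 mm against 26.4 mm planned. Pushing.

Request:
{"name": "arm_command", "arguments": {
  "moves": [
    {"tx":0,"ty":0,"tz":0.15,"spin":0},
    {"tx":0,"ty":0,"tz":0.15,"spin":0},
    {"tx":0,"ty":0,"tz":0.15,"spin":0},
    {"tx":0,"ty":0,"tz":0.15,"spin":0},
    {"tx":0,"ty":0,"tz":0.15,"spin":0},
    {"tx":0,"ty":0,"tz":0.15,"spin":0},
    {"tx":0,"ty":0,"tz":0.15,"spin":0},
    {"tx":0,"ty":0,"tz":0.1,"spin":0},
    {"tx":0,"ty":0,"tz":0,"spin":0},
    {"tx":0,"ty":0,"tz":0,"spin":0}
  ]
}}

```text
time: 6.58
ee_pos: [0.5907, -0.0721, 0.0528]
eef_rot: [0.193, 0.68, -0.193, 0.68]
force: [-0.0, 0.1, 0.1]
width: 0.0257
```

```bash
python3 - <<'E'
from h import *
to(.634-.851*.0264,-.0983+.5255*.0264,.0525)
look("pics/a4.png")
E
```

```text
t 6.58 ee [ 0.5907 -0.0721  0.0528] F [-0.    0.06  0.1 ] w 0.0257 tool-z deg -31.74 down [ 0. -0. -1.]
units tx ty tz [0.009 0.013 0.606]
pellet 230.0 [309.8 234.5] [ 0.6137 -0.0864  0.0585] to pocket [ 0.0203 -0.0119]
```

View pics/a4.png

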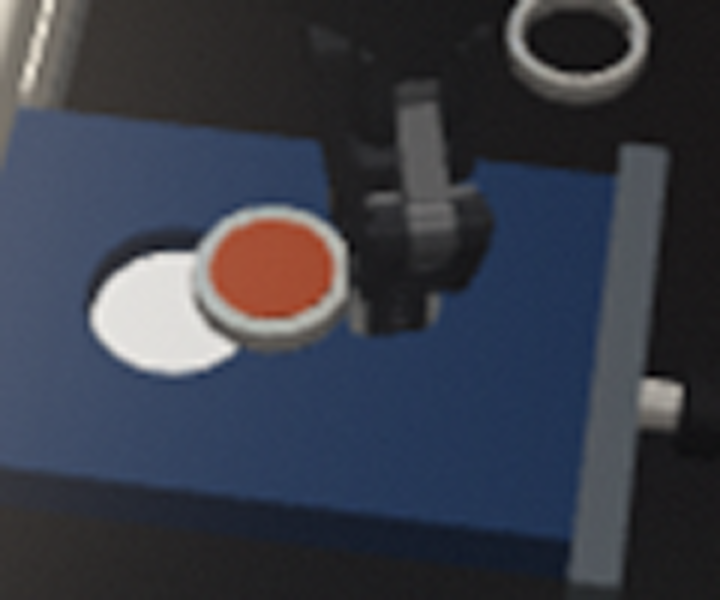

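The ring overlaps the pocket mouth at crop (270,270), and the remaining 23 mm is straight ahead.

Request:
{"name": "arm_command", "arguments": {
  "moves": [
    {"tx":0,"ty":0.01,"tz":0.1,"spin":0},
    {"tx":0,"ty":0,"tz":0.1,"spin":0},
    {"tx":0,"ty":0,"tz":0.1,"spin":0},
    {"tx":0,"ty":0,"tz":0.1,"spin":0},
    {"tx":0,"ty":0,"tz":0.1,"spin":0},
    {"tx":0,"ty":0,"tz":0.08,"spin":0},
    {"tx":0,"ty":0,"tz":0.05,"spin":0},
    {"tx":0,"ty":0,"tz":0,"spin":0},
    {"tx":0,"ty":0,"tz":0,"spin":0}
  ]
}}

```text
time: 7.38
ee_pos: [0.6122, -0.0849, 0.0528]
eef_rot: [0.193, 0.68, -0.193, 0.68]
force: [0.4, 0.1, 0.5]
width: 0.0254
```

```bash
python3 - <<'E'
from h import *
to(.634-.851*.0264,-.0983+.5255*.0264,.0525)
look("pics/a5.png")
E
```

```text
t 7.38 ee [ 0.6122 -0.0849  0.0528] F [0.4  0.13 0.52] w 0.0254 tool-z deg -31.74 down [ 0. -0. -1.]
units tx ty tz [ 0.009  0.002 -0.022]
pellet 228.0 [294.6 240.1] [ 0.6374 -0.0928  0.0585] to pocket [-0.0034 -0.0055]
```

View pics/a5.png

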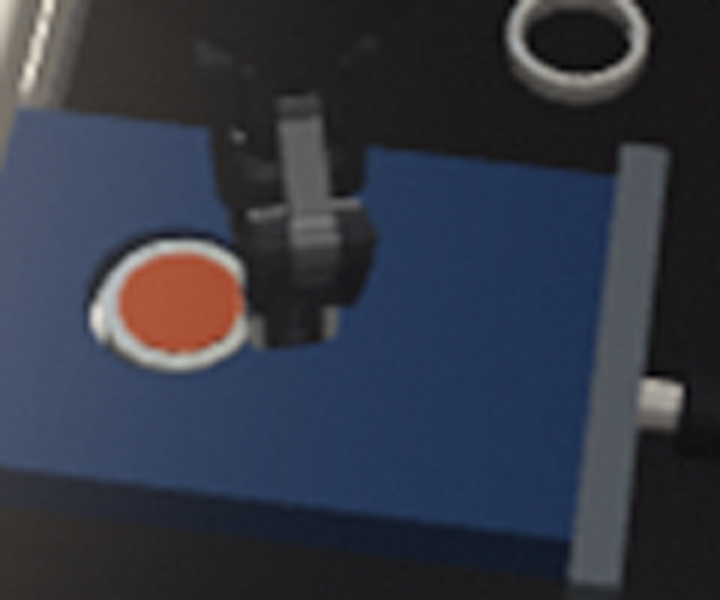

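The ring looks dropped in at crop (178,303). I'll back the fingers off the way they came, raise them, and check from both views.

Request:
{"name": "arm_command", "arguments": {
  "moves": [
    {"tx":0,"ty":0,"tz":-0.3,"spin":0},
    {"tx":0,"ty":0,"tz":-0.5,"spin":0},
    {"tx":-0.5,"ty":0,"tz":-0.7,"spin":0},
    {"tx":-0.6,"ty":0,"tz":-0.7,"spin":1},
    {"tx":0,"ty":0,"tz":-0.9,"spin":1},
    {"tx":0,"ty":0,"tz":-0.9,"spin":0.77},
    {"tx":0,"ty":0,"tz":-0.9,"spin":0},
    {"tx":0,"ty":0,"tz":-0.9,"spin":0},
    {"tx":0,"ty":0,"tz":0,"spin":0},
    {"tx":0,"ty":0,"tz":0,"spin":0}
  ],
  "grip": 30
}}

```text
time: 8.27
ee_pos: [0.4337, 0.0641, 0.0971]
eef_rot: [0.288, 0.646, -0.288, 0.645]
force: [0.1, -0.0, 0.8]
width: 0.0259
```

```bash
python3 - <<'E'
from h import *
f=grab("scene");t=grab("top");F=[f,t];es=[]
for n,g in(("scene",f),("top",t)):
    c=blobs(g,n)["pellet"]
    if c: e=cv2.fitEllipse(c[0]);es.append(e);print(n,cv2.contourArea(c[0]),e,ray(g,*e[0],.0495).round(4))
if len(es)==2: print("tri",tri(F,[e[0] for e in es]).round(4))
to(.5,.05,.1)
a=cv2.resize(f["pixels"][190:290,265:385],(400,333),interpolation=cv2.INTER_CUBIC);b=cv2.resize(t["pixels"][200:300,270:390],(400,333),interpolation=cv2.INTER_CUBIC)
cv2.imwrite("pics/a6.png",np.hstack([a,b])[:,:,::-1])
E
```

```text
scene 227.0 ((294.51568603515625, 240.09588623046875), (14.955535888671875, 19.46343994140625), 88.66000366210938) [ 0.6327 -0.0987  0.0495]
top 191.5 ((343.7858581542969, 243.68655395507812), (15.36138916015625, 16.00948143005371), 91.9899673461914) [ 0.6346 -0.0983  0.0495]
tri [ 0.634  -0.0978  0.0516]
t 8.37 ee [0.4357 0.0619 0.0972] F [ 0.64 -0.55  0.45] w 0.0259 tool-z deg -48.33 down [ 0.001  0.    -1.   ]
units tx ty tz [-0.067  1.003  1.292]
```

View pics/a6.png

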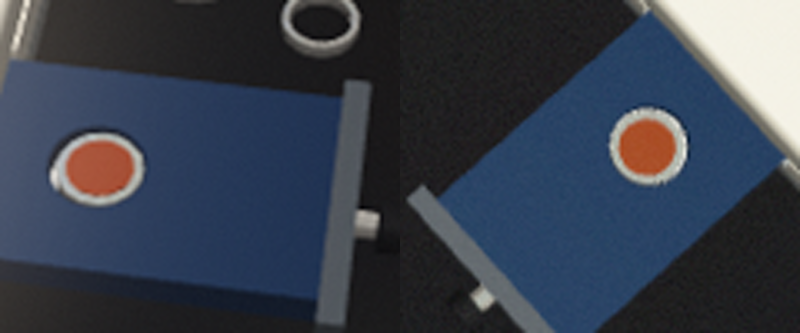

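Seated: the triangulated height dropped 9.6 mm (9 mm expected), it is centred on the pocket within 1 mm, and the gap is even all round. Next is the knob, with a check of clearances along its line.

```bash
python3 - <<'E'
from h import *
t=grab("top");u=np.array([.6646,-.7472]);v=np.array([.7472,.6646])
for n,p,z in(("knob end",(288,290),.03),("knob stem",(294,289),.03),("green",(237,313),.01),("orange",(310,357),.01),("mortar",(231,225),.04),("sample",(343.8,243.7),.0495)):
    w=ray(t,*p,z)[:2];print(n,w.round(4),"uv",(w@u).round(4),(w@v).round(4))
T=.30*u+.4086*v;print(T);to(*T,.097)
E
```

```text
knob end [0.5523 0.0037] uv 0.3643 0.4151
knob stem [ 0.5541 -0.0073] uv 0.3737 0.4092
green [0.5106 0.0999] uv 0.2647 0.448
orange [ 0.4294 -0.0356] uv 0.312 0.2973
mortar [0.6714 0.1075] uv 0.3659 0.5731
sample [ 0.6346 -0.0983] uv 0.4952 0.4088
[0.50468592 0.04739556]
t 8.42 ee [0.436  0.0614 0.0972] F [ 0.73 -0.64 -0.14] w 0.0251 tool-z deg -48.4 down [ 0.001 -0.    -1.   ]
units tx ty tz [0.006 1.052 1.403]
```

Request:
{"name": "arm_command", "arguments": {
  "moves": [
    {"tx":0,"ty":0.52,"tz":0.6,"spin":0},
    {"tx":0,"ty":0.52,"tz":0.6,"spin":0},
    {"tx":0,"ty":0,"tz":0.65,"spin":0},
    {"tx":0,"ty":0,"tz":0,"spin":0},
    {"tx":0,"ty":0,"tz":0,"spin":0},
    {"tx":0,"ty":0,"tz":0,"spin":0}
  ],
  "grip": 0
}}

```text
time: 8.92
ee_pos: [0.5151, 0.0333, 0.0965]
eef_rot: [0.29, 0.645, -0.291, 0.645]
force: [-0.4, 0.2, 0.6]
width: -0.0
```

```bash
python3 - <<'E'
from h import *
u=np.array([.6646,-.7472]);v=np.array([.7472,.6646]);T=.32*u+.4086*v;to(*T,.024)
E
```

```text
t 8.92 ee [0.5151 0.0333 0.0965] F [-0.44  0.2   0.63] w -0.0 tool-z deg -48.48 down [-0.001 -0.    -1.   ]
units tx ty tz [1.813 0.042 0.065]
```

Request:
{"name": "arm_command", "arguments": {
  "moves": [
    {"tx":0.6,"ty":0.04,"tz":0,"spin":0},
    {"tx":0.6,"ty":0,"tz":0,"spin":0},
    {"tx":0.6,"ty":0,"tz":0,"spin":0},
    {"tx":0,"ty":0,"tz":0,"spin":0},
    {"tx":0,"ty":0,"tz":0.15,"spin":0},
    {"tx":0,"ty":0,"tz":0.15,"spin":0},
    {"tx":0,"ty":0,"tz":0.15,"spin":0},
    {"tx":0,"ty":0,"tz":0.15,"spin":0},
    {"tx":0,"ty":0,"tz":0.15,"spin":0},
    {"tx":0,"ty":0,"tz":0.15,"spin":0}
  ]
}}

```text
time: 9.75
ee_pos: [0.5408, 0.0088, 0.0256]
eef_rot: [0.29, 0.645, -0.289, 0.645]
force: [-2.4, 3.6, 2.1]
width: -0.0002
```

Request:
{"name": "arm_command", "arguments": {
  "moves": [
    {"tx":0,"ty":0,"tz":0.15,"spin":0},
    {"tx":0,"ty":0,"tz":0.15,"spin":0},
    {"tx":0,"ty":0,"tz":0.15,"spin":0},
    {"tx":0,"ty":0,"tz":0.15,"spin":0},
    {"tx":0,"ty":0,"tz":0.15,"spin":0},
    {"tx":0,"ty":0,"tz":0.15,"spin":0}
  ]
}}

```text
time: 10.25
ee_pos: [0.5647, -0.0186, 0.0249]
eef_rot: [0.29, 0.645, -0.289, 0.645]
force: [-1.4, 3.1, 2.5]
width: 0.0001
```

```bash
python3 - <<'E'
from h import *
u=np.array([.6646,-.7472]);v=np.array([.7472,.6646]);T=.499*u+.4086*v;to(*T,.024)
f=grab("scene");t=grab("top")
a=cv2.resize(f["pixels"][170:310,225:395],(400,333),interpolation=cv2.INTER_CUBIC);b=cv2.resize(t["pixels"][200:300,270:390],(400,333),interpolation=cv2.INTER_CUBIC)
cv2.imwrite("pics/a7.png",np.hstack([a,b])[:,:,::-1])
E
```

```text
t 10.25 ee [ 0.5647 -0.0186  0.0249] F [-1.37  3.05  2.48] w 0.0001 tool-z deg -48.34 down [-0.  0. -1.]
units tx ty tz [ 0.021 -0.025  2.746]
```

View pics/a7.png

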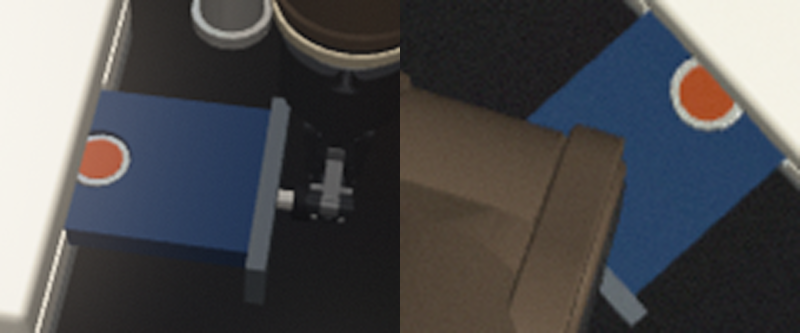

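The sample passes under the nose flat and without jamming, at crop (100,160) and (705,95), with a force of about 3.5 N as expected. I'll keep going.

Request:
{"name": "arm_command", "arguments": {
  "moves": [
    {"tx":0,"ty":0,"tz":0.17,"spin":0},
    {"tx":0,"ty":0,"tz":0.17,"spin":0},
    {"tx":0,"ty":0,"tz":0.17,"spin":0},
    {"tx":0,"ty":0,"tz":0.17,"spin":0},
    {"tx":0,"ty":0,"tz":0.17,"spin":0},
    {"tx":0,"ty":0,"tz":0.17,"spin":0},
    {"tx":0,"ty":0,"tz":0.17,"spin":0},
    {"tx":0,"ty":0,"tz":0.17,"spin":0},
    {"tx":0,"ty":0,"tz":0.17,"spin":0},
    {"tx":0,"ty":0,"tz":0.17,"spin":0}
  ]
}}

```text
time: 11.18
ee_pos: [0.6096, -0.0696, 0.0247]
eef_rot: [0.29, 0.645, -0.29, 0.645]
force: [-2.8, 2.3, -2.9]
width: -0.0
```

Request:
{"name": "arm_command", "arguments": {
  "moves": [
    {"tx":0,"ty":0,"tz":0.15,"spin":0},
    {"tx":0,"ty":0,"tz":0.15,"spin":0},
    {"tx":0,"ty":0,"tz":0.1,"spin":0},
    {"tx":0,"ty":0,"tz":0.1,"spin":0},
    {"tx":0,"ty":0,"tz":0.1,"spin":0},
    {"tx":0,"ty":0,"tz":0.1,"spin":0},
    {"tx":0,"ty":0,"tz":0,"spin":0}
  ]
}}

```text
time: 11.77
ee_pos: [0.629, -0.0911, 0.0252]
eef_rot: [0.29, 0.644, -0.29, 0.646]
force: [-0.6, -0.3, 0.1]
width: 0.0001
```

Request:
{"name": "arm_command", "arguments": {
  "moves": [
    {"tx":0,"ty":0,"tz":0.06,"spin":0},
    {"tx":0,"ty":0,"tz":0.06,"spin":0},
    {"tx":0,"ty":0,"tz":0,"spin":0}
  ]
}}

```text
time: 12.02
ee_pos: [0.6319, -0.094, 0.0252]
eef_rot: [0.29, 0.645, -0.29, 0.645]
force: [-1.0, -0.3, -1.0]
width: -0.0
```

Request:
{"name": "arm_command", "arguments": {
  "moves": [
    {"tx":0,"ty":0,"tz":0.06,"spin":0},
    {"tx":0,"ty":0,"tz":0.06,"spin":0},
    {"tx":0,"ty":0,"tz":0,"spin":0}
  ]
}}

```text
time: 12.27
ee_pos: [0.6351, -0.0974, 0.0251]
eef_rot: [0.29, 0.645, -0.289, 0.645]
force: [-1.0, 1.0, 0.8]
width: 0.0001
```

Request:
{"name": "arm_command", "arguments": {
  "moves": [
    {"tx":0,"ty":0,"tz":0.06,"spin":0},
    {"tx":0,"ty":0,"tz":0.04,"spin":0},
    {"tx":0,"ty":0,"tz":0,"spin":0}
  ]
}}

```text
time: 12.52
ee_pos: [0.6377, -0.1003, 0.025]
eef_rot: [0.29, 0.645, -0.29, 0.645]
force: [-0.9, 2.0, 0.7]
width: 0.0003
```

Request:
{"name": "arm_command", "arguments": {
  "moves": [
    {"tx":0,"ty":0,"tz":0.05,"spin":0},
    {"tx":0,"ty":0,"tz":0,"spin":0},
    {"tx":0,"ty":0,"tz":0,"spin":0}
  ]
}}

```text
time: 12.77
ee_pos: [0.6388, -0.1016, 0.025]
eef_rot: [0.29, 0.645, -0.289, 0.645]
force: [-0.1, 1.1, -0.2]
width: -0.0004
```

Request:
{"name": "arm_command", "arguments": {
  "moves": [
    {"tx":0,"ty":0,"tz":0.05,"spin":0},
    {"tx":0,"ty":0,"tz":0,"spin":0},
    {"tx":0,"ty":0,"tz":0,"spin":0}
  ]
}}

```text
time: 13.02
ee_pos: [0.6388, -0.1017, 0.0248]
eef_rot: [0.29, 0.646, -0.289, 0.644]
force: [-5.6, 5.9, 6.2]
width: 0.0002
```

Request:
{"name": "arm_command", "arguments": {
  "moves": [
    {"tx":0,"ty":0,"tz":0.05,"spin":0},
    {"tx":0,"ty":0,"tz":0,"spin":0},
    {"tx":0,"ty":0,"tz":0,"spin":0}
  ]
}}

```text
time: 13.27
ee_pos: [0.6388, -0.1017, 0.0247]
eef_rot: [0.29, 0.647, -0.288, 0.643]
force: [-11.1, 10.1, 9.5]
width: 0.0001
```

Request:
{"name": "arm_command", "arguments": {
  "moves": [
    {"tx":0,"ty":0,"tz":0.05,"spin":0},
    {"tx":0,"ty":0,"tz":0,"spin":0},
    {"tx":0,"ty":0,"tz":0,"spin":0}
  ]
}}

```text
time: 13.52
ee_pos: [0.6388, -0.1017, 0.0244]
eef_rot: [0.29, 0.649, -0.288, 0.642]
force: [-14.4, 13.2, 13.1]
width: 0.0005
```

```bash
python3 - <<'E'
from h import *
u=np.array([.6646,-.7472]);v=np.array([.7472,.6646]);T=.51*u+.4086*v;to(*T,.025)
f=grab("scene")
cv2.imwrite("pics/a8.png",cv2.resize(f["pixels"][180:310,210:366],(720,600),interpolation=cv2.INTER_CUBIC)[:,:,::-1])
E
```

```text
t 13.52 ee [ 0.6388 -0.1017  0.0244] F [-14.43  13.22  13.09] w 0.0005 tool-z deg -48.22 down [-0.008  0.006 -1.   ]
units tx ty tz [-0.016 -0.03   0.236]
```

View pics/a8.png

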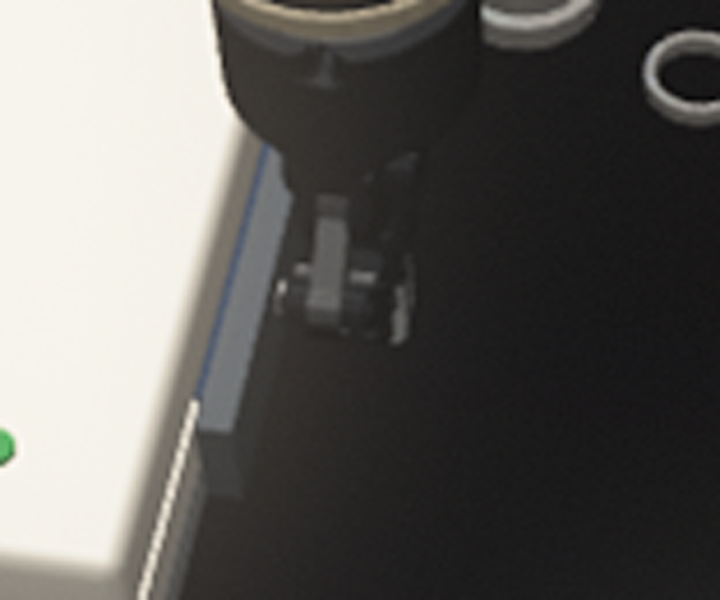

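There is a hard stop at TCP (0.6388, -0.1017). The flange is at the analyser front, but a thin blue line shows at crop (235,270). I'll back off and check that with clear views.

Request:
{"name": "arm_command", "arguments": {
  "moves": [
    {"tx":0,"ty":0,"tz":-0.3,"spin":0},
    {"tx":0,"ty":0,"tz":-0.6,"spin":0},
    {"tx":-0.3,"ty":0,"tz":-0.8,"spin":0},
    {"tx":-0.5,"ty":0,"tz":-0.8,"spin":0},
    {"tx":-0.5,"ty":0,"tz":-0.8,"spin":0},
    {"tx":-0.5,"ty":-0.2,"tz":-0.8,"spin":0},
    {"tx":-0.3,"ty":-0.5,"tz":-0.8,"spin":0},
    {"tx":0,"ty":-0.5,"tz":-0.8,"spin":0},
    {"tx":0,"ty":0,"tz":0,"spin":0},
    {"tx":0,"ty":0,"tz":0,"spin":0}
  ]
}}

```text
time: 14.4
ee_pos: [0.4538, 0.0328, 0.1093]
eef_rot: [0.289, 0.645, -0.289, 0.645]
force: [1.0, -0.6, -0.1]
width: -0.0004
```

```bash
python3 - <<'E'
from h import *
u=np.array([.6646,-.7472]);v=np.array([.7472,.6646]);T=.51*u+.4086*v;to(*T,.025)
f=grab("scene");t=grab("top")
hsv=cv2.cvtColor(np.ascontiguousarray(t["pixels"]),cv2.COLOR_RGB2HSV)
# colour profile along slide axis at z=.05, off-knob, in top view (mean over v)
for uu in np.arange(.510,.566,.003):
    row=[]
    for dv in np.linspace(-.045,.045,19):
        w=uu*u+(.4086+dv)*v;p=proj(t,[*w,.05]);row.append(cv2.getRectSubPix(np.ascontiguousarray(t["pixels"]),(1,1),tuple(map(float,p)))[0,0])
    print(round(uu,3),np.mean(row,0).round())
a=cv2.resize(f["pixels"][180:310,210:366],(400,333),interpolation=cv2.INTER_CUBIC);b=cv2.resize(t["pixels"][180:305,310:460],(400,333),interpolation=cv2.INTER_CUBIC)
cv2.imwrite("pics/a9.png",np.hstack([a,b])[:,:,::-1])
E
```

```text
t 14.4 ee [0.4538 0.0328 0.1093] F [ 1.04 -0.63 -0.12] w -0.0004 tool-z deg -48.27 down [ 0.     0.001 -1.   ]
units tx ty tz [2.107 1.183 5.827]
0.51 [28. 28. 29.]
0.513 [30. 30. 31.]
0.516 [30. 30. 31.]
0.519 [30. 30. 32.]
0.522 [39. 38. 39.]
0.525 [47. 47. 47.]
0.528 [49. 51. 51.]
0.531 [49. 52. 53.]
0.534 [79. 85. 89.]
0.537 [ 96. 104. 108.]
0.54 [ 96. 104. 108.]
0.543 [ 95. 103. 108.]
0.546 [ 72.  85. 101.]
0.549 [110. 108.  99.]
0.552 [153. 150. 137.]
0.555 [216. 212. 195.]
0.558 [242. 239. 227.]
0.561 [244. 242. 230.]
0.564 [244. 242. 230.]
```

View pics/a9.png

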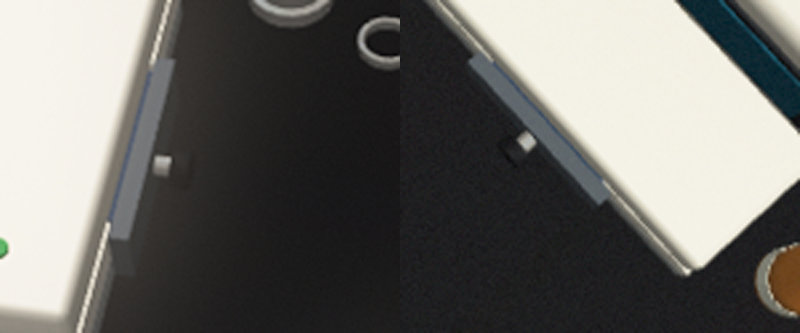

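```bash
python3 - <<'E'
from h import *
u=np.array([.6646,-.7472]);v=np.array([.7472,.6646]);t=grab("top");im=np.ascontiguousarray(t["pixels"])
for uu in np.arange(.534,.561,.002):
    o=[]
    for r in((-.10,-.072),(.072,.10),(-.045,.045)):
        o.append(np.mean([cv2.getRectSubPix(im,(1,1),tuple(map(float,proj(t,[*(uu*u+(.4086+d)*v),.05]))))[0,0] for d in np.linspace(*r,15)],0).round().astype(int).tolist())
    print(round(uu,3),*o)
E
```

```text
0.534 [29, 30, 31] [31, 30, 31] [79, 85, 89]
0.536 [30, 30, 31] [31, 31, 31] [96, 104, 108]
0.538 [33, 33, 35] [35, 34, 35] [96, 104, 108]
0.54 [58, 59, 59] [60, 62, 61] [96, 104, 108]
0.542 [89, 89, 85] [90, 91, 86] [96, 103, 108]
0.544 [115, 112, 104] [116, 114, 105] [92, 101, 107]
0.546 [159, 155, 142] [159, 155, 142] [73, 86, 101]
0.548 [133, 130, 119] [132, 129, 117] [99, 101, 98]
0.55 [115, 113, 103] [117, 114, 104] [116, 113, 104]
0.552 [152, 149, 136] [155, 152, 139] [154, 150, 137]
0.554 [200, 196, 179] [201, 197, 180] [201, 197, 179]
0.556 [227, 224, 208] [228, 225, 209] [228, 225, 209]
0.558 [242, 240, 228] [242, 240, 228] [242, 239, 227]
0.56 [244, 242, 231] [244, 242, 230] [244, 242, 230]
```

The flange's back edge (u about 0.5455) coincides with the front edge of the analyser's base (0.545–0.546) on both sides. The blue sliver is only the setback of the rounded nose. The slide is home, so I'll hand in.

```bash
python3 -c "
from h import *
print(bot.hand_in(),state()['time'])"
```

```text
the job is handed in; nothing more can be done
the job is handed in; nothing more can be done
```

I pushed the sample into the pocket and then pushed the slide home, and handed the job in at about 14.5 s of the 54 s allowed. The hand-in gave no verdict.

- **Sample:** I pushed it by the outside of its ring, with the fingertips partly open as a cradle. Two views then showed it flat, centred on the pocket within 1 mm and about 9.6 mm lower than before (9 mm expected). The fingertips stayed outside the ring and at about 52.5 mm height, so I saw no contact with the pellet face. The sample is now inside the analyser, so I last saw it as it passed under the slot, still flat and not jamming.
- **Slide:** I pushed it by the knob against about 3–4 N until it stopped hard at the same spot three times, with a peak force of about 23 N. The back of the flange lines up with the analyser's front edge within about 1 mm, and it sits square on both sides.
- **Doubtful points:**
    - A thin blue line, about 2 mm, still shows between the flange and the nose. I took it as the nose's rounded edge sitting back from the base front, not as remaining travel.
    - Triangulated heights read 2–3 mm high throughout, in line with the calibration error.
    - While probing for the slide's height, the fingertips pressed on the front of the slide with about 19 N.
- **Other things on the bench:** I planned the moves clear of them and felt no unexpected contact. I did not re-measure their positions at the end. The gripper finished in free air, touching nothing.

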